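# Seat the sample stage on its carrier and lift the carrier level

### The arm

A 6-joint arm with a two-finger parallel gripper is mounted at the origin on the work surface. World frame = base frame: x ahead of the robot, y to its left, z up, the work surface at z = 0. Lengths are in m, angles in rad, forces in N, time in s.
With the tool pointing down it reaches from about 0.35 to 0.725 m from the base axis. Payload 6 kg.
Tool frame: the origin (TCP) lies midway between the tips of the shut fingers; the grasp point (between the pads) lies bot.pinch_z behind it (bot.pinch_z is the distance from the TCP to the grasp point, in m); z points along the fingers, y is the line along which they close (so a half turn about z gives the same grasp; the last joint's range is limited). The gripper opens to 85 mm and grips with 20 to 120 N. Pads are 22 mm wide; open, the fingers measure 114 mm over their backs; the gripper's body (76 mm by 85 mm) begins 54 mm behind the grasp point. The pads swing forward as they close: fully open they stand 13 mm farther back than shut.
Start: joints at [1.441, 0.04, 0.085, 0, -1.615, -0.334], TCP at [0.268, 0.537, 0.208] pointing down, gripper open.
Joint ranges: [-2.56, 2.56], [-1.29, 2.01], [-1.08, 1.49], [-3.29, 1.98], [-2.81, -0.18], [-2.99, 2.99]. Speed limits (rad/s): [2.57, 2.57, 3.01, 3.14, 3.14, 3.14].

### API

Orientations are given as a rotation vector (axis times angle).
In Python, from cell import monitor, snapshot, ticket, bot gives the robot as it stands.
- The arm moves only by the tool carry_out, never from a script. Its argument "moves" is a list of rows, each a list of 6 numbers: the shift along the tool's x, y, z in mm, then the turn, a rotation vector about the tool's x, y, z in rad. In form: [[dx, dy, dz, rx, ry, rz], ...]. A call has 1 to 5 rows; each row shifts and turns the commanded pose from where the row before left it, along the tool's axes as they then stand; what a row does not reach is not made up. A row lasts 1/10 s, in which the tool goes at most 50 mm and 8.59 degrees, less where a joint would pass 70% of its speed; a pose out of reach is approached as far as the arm can. A call with a gripper value outside its range is refused whole. "claw" is the closure, from -1 (fully open) to 1 (shut), so that 0 is half open, set as the call begins (left out, the last holds). The fingers move at their own pace and stop on an object; "squeeze" is the grip in N (left out, the last holds). Time passes only in rows, so rows that do not move let the fingers close. It gives the time, the measured TCP pose, the force, the opening and the grip force at its end, in the units of the state.
- monitor.get_obs(): the state, without advancing time (a new reading comes with each control period).
- snapshot(name): name is "side" or "top" or "wrist"; returns a dict with "pixels" (400x640x3 uint8, red, green, blue), "range_z" (400x640 float32, m along the optical axis (not along the pixel's ray), 0 where there is no reading), "vfov" (degrees; the focal length in pixels is half the picture's height over the tangent of half this angle, whatever the lens; pixels are square), "cx", "cy" (the principal point, pixels), "R" (3x3) and "t" (3): a world point X has camera coordinates R X + t. Camera axes: x right, y down, z forward; pixel columns grow to the right and rows downward; lengths in m; the calibration is good to about 2 mm. A picture is of the moment at which its call begins.
- ticket.finish_job(): hands the job in; it is judged then, once.
The state is a dict: "clock": time; "joint_positions": joint angles; "qd": joint speeds; "effort": joint torques, N m; "tool_pos": TCP position; "orientation": TCP orientation; "contact_force": force on the tool from outside, world axes, zero at the start; "ft_torque": the same for the moment, N m; "width": finger opening in m; "grip_force": force on a finger pad.
Only numpy, scipy, OpenCV 4.12 (cv2) and the standard library are available. Lean on these libraries where they do the work, as an engineer would, in place of code of your own. Each camera call takes 0.05 s, during which the arm holds its last target. There are 200 camera calls.

### The job

Seat the black sample stage fully down on the two brass pegs of the aluminium carrier while the carrier stands on its dock, and let go of it. Then take the carrier by its blue crossbar, lift it about 10 cm clear of the dock with the stage riding on it, keeping it level all the way, and finish while holding it there, still and level. Leave the bottle, the dish and the slide box alone.

Things in the scene. Friction and masses are not known exactly. Their poses are not given: they have to be found in the camera images.
- stage: Loose sample stage, 200 g: black block 64 (x) x 52 (y) x 30 mm high; on top an orange grip rib 20 mm thick along x, 46 mm along y, from 30 to 64 mm above the underside (grip it from above, closing along x). Two square holes in the underside, 12.5 mm wide, 18 mm deep, at x = -18 and +18 mm, y = 0. Origin: centre of the underside, z up. Same either way round. Starts on the bench.
- carrier: Loose carrier, 550 g, standing on the dock: aluminium plate 100 (x) x 250 (y) x 12 mm. At its -y end a fixed black lamp box, top 64 mm above the underside; at its +y end two brass pegs; across the middle an arch: steel posts 10 mm thick at x = -41 and +41 mm with a blue crossbar on top, at the balance point once the stage is seated. Origin: centre of the underside, z up.
- carrier_seat (a point): Top of the carrier plate midway between the pegs: 85 mm along carrier +y from its middle, 12 mm above its underside; carrier axes. Pegs at x = -18 and +18 mm from here, 10 mm thick, 14 mm high, top 5 mm tapered to 4 mm. The stage is home with its origin at this point and its x axis along carrier x (either way round).
- carrier_grip (a point): Centre of the blue crossbar, 106 mm above the carrier's underside; carrier axes. The bar is 92 mm long along x, 16 mm thick along y, 22 mm high: grip it in the middle from above, closing along y. The seated stage's top is 76 mm above the carrier's underside.
- dock: Fixed low levelling dock on the bench, aluminium with a black rubber top, 130 (x) x 280 (y) x 12 mm high. Origin: centre of the underside. The carrier stands on it with nothing holding it down; lifts straight off.
- reagent: Bystander: amber bottle, 44 mm across, 85 mm high, standing on the bench beyond the work. Origin: centre of the underside.
- dish: Bystander: small white dish, 80 mm across, 22 mm high, standing on the bench beyond the work. Origin: centre of the underside.
- slide_box: Bystander: open blue box of glass slides, 70 x 90 x 32 mm, standing on the bench beyond the work. Origin: centre of the underside.
Mind the look-alikes: they are no part of the job. Leave any pink, red or turquoise look-alike of the stage alone.

How it is judged:
On the way, in this order (a step that is already met when the one before it is completed fails the run):
1. the stage is seated fully home on the carrier's pegs and let go, with the carrier standing on its dock (horizontal distance between stage and carrier_seat below 0.004 m and z of stage in the frame of carrier_seat between -0.0025 and 0.0025 m and angle between the x axis of stage and the x axis of carrier, either way round below 0.1 rad and angle between the z axis of stage and the z axis of carrier, either way round below 0.05 rad and contact force between the fingers and stage below 0.1 N and z of carrier in the frame of dock below 0.015 m and angle between carrier's own z axis and vertical below 0.03 rad), for 0.2 s.
2. the carrier is lifted at least 60 mm clear of the dock, level, with the stage seated on it (horizontal distance between stage and carrier_seat below 0.004 m and z of stage in the frame of carrier_seat between -0.0025 and 0.0025 m and angle between the x axis of stage and the x axis of carrier, either way round below 0.1 rad and angle between the z axis of stage and the z axis of carrier, either way round below 0.05 rad and z of carrier in the frame of dock above 0.072 m and angle between carrier's own z axis and vertical below 0.12 rad), for 0.3 s.
At the end, for the whole second after the job is handed in: Fingers hold the carrier 60-160 mm clear of the dock, within 0.12 rad of level, still (20 mm/s, 0.15 rad/s); the stage rides seated on both pegs (4 mm sideways, 2.5 mm height, 0.1 rad turn), untouched; nothing else carries the carrier; no bystander moved over 15 mm (all of step 2 and z of carrier in the frame of dock below 0.172 m and linear speed of each of carrier, stage below 0.02 m/s and angular speed of carrier below 0.15 rad/s and contact force between the fingers and carrier above 1.5 N and contact force between carrier and dock below 0.05 N and contact force between the fingers and stage below 0.1 N and contact force between carrier and reagent below 0.05 N and contact force between carrier and dish below 0.05 N and contact force between carrier and slide_box below 0.05 N and distance of each of reagent, dish, slide_box from where it was at the start of the episode below 0.015 m); the arm keeps its last pose, push and grip.
It fails at once if the bottle, the dish or the slide box is moved (over 15 mm)  (distance of any of reagent, dish, slide_box from where it was at the start of the episode above 0.015 m).
It fails at once if the carrier tips by more than 0.25 rad (angle between carrier's own z axis and vertical above 0.25 rad).
It also fails if it takes over 56 s, if anything falls off the work surface, if the arm or the gripper's body presses on something with over 40 N, if the wrist force passes 120 N, or if a joint passes its speed limit or range.

## Working session

There is one attempt and no reset: what is moved stays moved. The work goes in short steps, Python scripts to look and compute and a tool call to move; the robot and the scene stay as the last step left them, time stands still between calls to the robot, and variables do not carry over. Pictures are saved under pics/ and viewed, at most 10 in all, crops included, and the job is handed in when it is done.

Besides the shell and the picture viewer there is one more tool, called after "Request:" by a JSON object that holds its "op" and its "data", one argument or row to a line. carry_out: Moves the arm, as the interface text tells. Its arguments: {"type":"object","properties":{"moves":{"type":"array","items":{"type":"array","items":{"type":"number"}}},"claw":{"type":"number"},"squeeze":{"type":"number"}},"required":["moves"]}

```bash
mkdir -p pics; python3 - <<'E'
from cell import monitor, snapshot, bot
import cv2,numpy as np
print(bot.pinch_z); o=monitor.get_obs(); print({k:np.round(v,4) for k,v in o.items()})
for n in ("top","side"):
    s=snapshot(n); cv2.imwrite(f"pics/{n}0.png",s["pixels"][:,:,::-1]); np.savez(f"{n}0.npz",**s)
    print(n,s["vfov"],s["cx"],s["cy"],np.round(s["R"],3).tolist(),s["t"])
E
```

```text
0.0187
{'clock': np.float64(0.0), 'joint_positions': array([ 1.4407e+00,  4.0800e-02,  8.3800e-02, -5.0000e-04, -1.6155e+00,
       -3.3370e-01]), 'qd': array([-0.0013, -0.0011,  0.0024, -0.0024, -0.0006, -0.0001]), 'effort': array([ 2.00000e-04, -3.68183e+01,  3.47412e+01,  6.93220e+00,
       -5.40000e-03, -0.00000e+00]), 'tool_pos': array([0.2682, 0.5363, 0.2073]), 'orientation': array([ 3.0558e+00, -7.2160e-01, -5.0000e-04]), 'contact_force': array([ 0.1623,  0.6913, -0.1036]), 'ft_torque': array([0.0679, 0.0145, 0.0064]), 'grip_force': np.float64(0.0), 'width': np.float64(0.0855)}
top 42.700968775157506 310.6325567576143 200.31994479183007 [[0.005, -1.0, 0.01], [-0.993, -0.006, -0.12], [0.12, -0.01, -0.993]] [-0.01015343  0.6026333   0.97932105]
side 42.216925970798286 322.3488325404155 199.58076497809415 [[0.874, -0.486, -0.017], [-0.282, -0.479, -0.831], [0.396, 0.731, -0.555]] [-0.50579769  0.25339305  0.94544111]
```

View pics/top0.png

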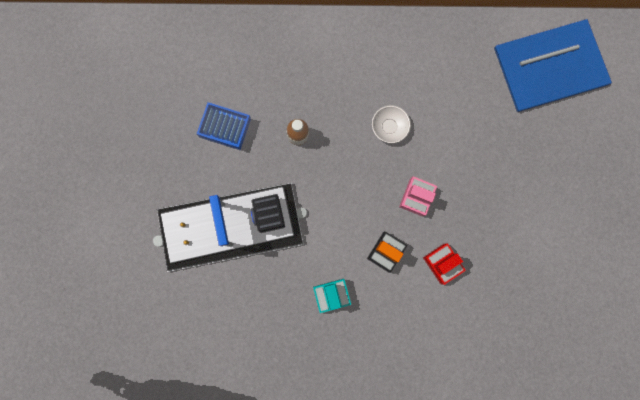

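View pics/side0.png

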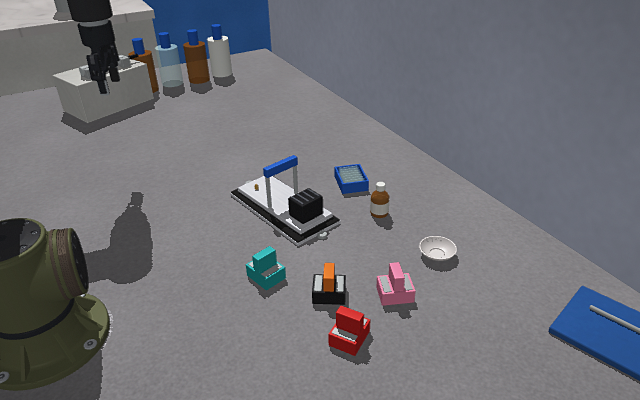

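Top view: the stage (orange rib) is at about (388,252). The carrier's bar is at (218,220), its pegs at (183,225) and (186,242), and its lamp box at (268,213). The pink, red and turquoise blocks are look-alikes. The side view agrees.

```bash
cat > h.py <<'E'
import numpy as np,cv2
def f(s): return 200/np.tan(np.radians(float(s["vfov"]))/2)
def pts(s):
    "world point per pixel from depth"
    v,u=np.mgrid[:400,:640]; d=s["range_z"]
    c=np.stack([(u-s["cx"])/f(s)*d,(v-s["cy"])/f(s)*d,d],-1)
    return (c-s["t"])@s["R"]
def cast(s,uv,z):
    uv=np.atleast_2d(uv); r=np.c_[(uv-[s["cx"],s["cy"]])/f(s),np.ones(len(uv))]@s["R"]
    o=-s["R"].T@s["t"]; return o+r*((z-o[2])/r[:,2])[:,None]
def mask(s,h0,h1,smin=120,vmin=40):
    return cv2.inRange(cv2.cvtColor(s["pixels"],cv2.COLOR_RGB2HSV),(h0,smin,vmin),(h1,255,255))>0
def rect(s,m,z):
    "min-area rect of mask pixels cast to plane z: centre, size, angle of the long side (deg)"
    v,u=np.nonzero(m); p=cast(s,np.c_[u,v].astype(float),z)[:,:2]
    c,wh,a=cv2.minAreaRect((p*1000).astype(np.float32))
    if wh[0]<wh[1]: wh=wh[::-1]; a+=90
    return np.round(c,1),np.round(wh,1),round((a+90)%180-90,2),len(u)
E
python3 - <<'E'
from h import *
for n in ("top","side"):
    s=np.load(n+"0.npz"); s={k:s[k] for k in s}; P=pts(s); z=P[...,2]
    v,u=np.mgrid[:400,:640]
    if n=="top": roiS=(abs(u-388)<30)&(abs(v-252)<30); roiC=(u>150)&(u<310)&(v>180)&(v<272)
    else: roiS=(abs(u-330)<25)&(abs(v-285)<30); roiC=(u>230)&(u<340)&(v>150)&(v<245)
    o=mask(s,5,20)&roiS; print(n,"ribtop",rect(s,o&(z>.056),.064),"zmed",np.median(z[o&(z>.056)]),rect(s,o,.064))
    print("block top",rect(s,roiS&(z>.022)&(z<.038),.03))
    b=mask(s,100,130)&roiC; print("bar",rect(s,b&(z>.122),.129),np.percentile(z[b],[5,50,95]), rect(s,b,.129))
    pl=roiC&(s["pixels"].min(2)>130); print("plate",rect(s,pl,.024),np.median(z[pl]))
    print("dock/plate z>.017",rect(s,roiC&(z>.018)&(z<.03),.024))
    g=mask(s,12,30,100)&roiC; print("peg",g.sum())
    nn,l,st,c=cv2.connectedComponentsWithStats(g.astype(np.uint8))
    for i in range(1,nn): print(st[i],c[i],cast(s,c[i],.034).round(4), z[l==i].max())
E
```

```text
top ribtop (array([ 502.6, -158. ]), array([47.8, 20.5]), 57.65, 261) zmed 0.06248960443167947 (array([ 502.1, -156.9]), array([51. , 23.8]), 58.53, 323)
block top (array([ 502.3, -158.8]), array([64.2, 52.7]), -32.2, 587)
bar (array([555.3, 159.6]), array([91. , 16.1]), 13.86, 441) [0.12150097 0.12799224 0.13081981] (array([561.4, 134.4]), array([91.5, 68.4]), 14.16, 467)
plate (array([552.6, 155.2]), array([318., 180.]), -89.69, 8662) 0.003411044565810564
dock/plate z>.017 (array([548.8, 159.3]), array([249.3, 112.6]), -77.14, 4672)
peg 25
[180 223   5   3  12] [182.16666667 224.08333333] [[0.5541 0.2466 0.034 ]] 0.04116607750223334
[184 241   5   3  13] [185.69230769 242.        ] [[0.5189 0.2385 0.034 ]] 0.03826458356341969
side ribtop (array([ 498.6, -169.9]), array([62.4, 19.5]), 57.6, 198) zmed 0.06445442918770324 (array([ 494.9, -176.9]), array([77.7, 20.9]), 59.83, 316)
block top (array([ 501.6, -164.8]), array([63.8, 61.9]), -31.18, 562)
bar (array([549.5, 151.3]), array([111. ,  30.2]), 17.8, 228) [0.0135612  0.12197591 0.13122906] (array([592.9, 102.4]), array([189.2, 111.8]), -44.98, 458)
plate (array([561.9, 200.2]), array([424. , 308.8]), 59.37, 5992) 0.001893432365282647
dock/plate z>.017 (array([626. , 163.4]), array([266.6, 264.4]), 8.14, 1702)
peg 15
[255 184   3   6  15] [255.93333333 186.33333333] [[0.5186 0.234  0.034 ]] 0.03932730241140987
```

```bash
cat >> h.py <<'E'
from scipy.spatial.transform import Rotation as Ro
def go(pos,yaw):
    "tool-frame shift (mm) and turn to TCP pos (m) pointing down, tool y axis at yaw (deg, mod 180)"
    from cell import monitor
    o=monitor.get_obs(); R=Ro.from_rotvec(o["orientation"]); p=o["tool_pos"]
    print("t",round(float(o["clock"]),2),"pos",p.round(4),"w",round(float(o["width"]),4),"F",o["contact_force"].round(1),"j6",o["joint_positions"][5].round(3))
    print("shift",(R.inv().apply(np.array(pos)-p)*1000).round(1))
    for y in (yaw,yaw+180):
        a=np.radians(y); Y=[np.cos(a),np.sin(a),0]; Z=[0,0,-1]
        T=Ro.from_matrix(np.c_[np.cross(Y,Z),Y,Z]); print("turn",(R.inv()*T).as_rotvec().round(4))
E
python3 -c "
from h import *
go([.5025,-.1585,.2],-32.3)"
```

```text
t 0.1 pos [0.2682 0.5364 0.2074] w 0.0855 F [-0.8  0.3  1.2] j6 -0.334
shift [520.4 516.6   8.3]
turn [ 1.4000e-03  1.1000e-03 -1.4708e+00]
turn [ 1.1000e-03 -1.4000e-03  1.6708e+00]
```

Request:
{"op": "carry_out", "data": {
  "moves": [
    [34.7,34.4,0,0,0,0],
    [34.7,34.4,0,0,0,0],
    [34.7,34.4,0,0,0,0],
    [34.7,34.4,0,0,0,0],
    [34.7,34.4,0,0,0,0]
  ],
  "claw": -1
}}

```text
clock: 0.6
tool_pos: [0.3467, 0.3032, 0.208]
orientation: [3.057, -0.721, -0.0]
contact_force: [0.9, 0.2, -0.1]
width: 0.0851
grip_force: 0.0
```

Request:
{"op": "carry_out", "data": {
  "moves": [
    [34.7,34.4,0,0,0,0],
    [34.7,34.4,0,0,0,0],
    [34.7,34.4,0,0,0,0],
    [34.7,34.4,0,0,0,0],
    [34.7,34.4,0,0,0,0]
  ]
}}

```text
clock: 1.1
tool_pos: [0.4248, 0.0719, 0.2083]
orientation: [-3.057, 0.721, -0.0]
contact_force: [0.6, -0.3, 0.4]
width: 0.0856
grip_force: 0.0
```

Request:
{"op": "carry_out", "data": {
  "moves": [
    [34.7,34.4,0,0,0,0],
    [34.7,34.4,0,0,0,0],
    [34.7,34.4,0,0,0,0],
    [34.7,34.4,0,0,0,0],
    [34.7,34.4,0,0,0,0]
  ]
}}

```text
clock: 1.6
tool_pos: [0.5032, -0.1599, 0.208]
orientation: [-3.057, 0.722, 0.0]
contact_force: [1.3, 0.8, 1.3]
width: 0.0856
grip_force: 0.0
```

Request:
{"op": "carry_out", "data": {
  "moves": [
    [0,0,0,0,0,0.14],
    [0,0,0,0,0,0.14],
    [0,0,0,0,0,0.14],
    [0,0,0,0,0,0.14],
    [0,0,0,0,0,0.14]
  ]
}}

```text
clock: 2.1
tool_pos: [0.5028, -0.1578, 0.2078]
orientation: [2.619, -1.734, -0.001]
contact_force: [0.2, -0.2, -0.5]
width: 0.0854
grip_force: 0.0
```

Request:
{"op": "carry_out", "data": {
  "moves": [
    [0,0,0,0,0,0.14],
    [0,0,0,0,0,0.14],
    [0,0,0,0,0,0.14],
    [0,0,0,0,0,0.14],
    [0,0,0,0,0,0.14]
  ]
}}

```text
clock: 2.6
tool_pos: [0.5029, -0.1576, 0.2078]
orientation: [1.866, -2.527, -0.001]
contact_force: [0.2, -0.2, 0.1]
width: 0.085
grip_force: 0.0
```

Request:
{"op": "carry_out", "data": {
  "moves": [
    [0,0,0,0,0,0.14],
    [0,0,0,0,0,0.13],
    [0,0,0,0,0,0],
    [0,0,0,0,0,0]
  ]
}}

```text
clock: 3.0
tool_pos: [0.5029, -0.1577, 0.208]
orientation: [1.521, -2.748, -0.0]
contact_force: [0.0, 0.0, -0.9]
width: 0.0855
grip_force: 0.0
```

```bash
python3 - <<'E'
from h import *
from cell import snapshot
go([.5025,-.1585,.036],-32.3)
s=snapshot("wrist"); cv2.imwrite("pics/w1.png",s["pixels"][:,:,::-1]); z=pts(s)[...,2]
o=mask(s,8,22)&(z>.056)&(z<.075); print(rect(s,o,.064),np.median(z[o]))
v,u=np.mgrid[:400,:640]
E
```

```text
t 3.0 pos [ 0.5029 -0.1577  0.208 ] w 0.0855 F [ 0.   0.  -0.9] j6 -0.638
shift [ 9.00e-01 -1.00e-01  1.72e+02]
turn [ 5.0000e-04  7.0000e-04 -3.1373e+00]
turn [ 0.0005 -0.0003  0.0042]
(array([609.7, -79.6]), array([320.8,  32.6]), 37.59, 1268) 0.06443167893595858
```

View pics/w1.png

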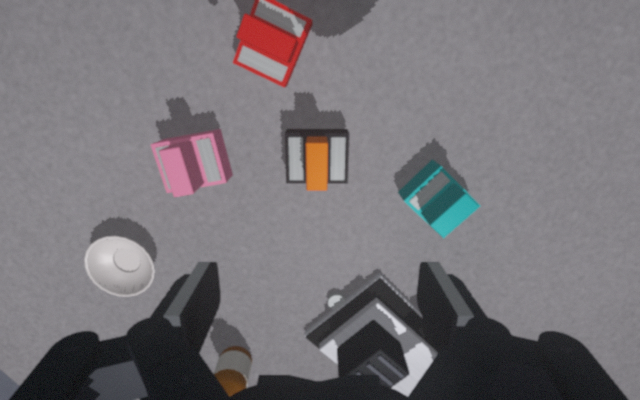

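The wrist view shows the stage square to the tool, with its rib at (317,165). The neighbours' near edges, at columns 230 and 402, are about 85 mm away, so they clear the fingers.

```bash
python3 - <<'E'
from h import *
from cell import snapshot
s=snapshot("wrist"); z=pts(s)[...,2]; v,u=np.mgrid[:400,:640]; roi=(abs(u-317)<38)&(abs(v-160)<38)
o=mask(s,5,22)&roi; print(rect(s,o&(z>.058),.064),np.median(z[o])); print(rect(s,roi&(z>.022)&(z<.038),.03))
E
```

```text
(array([ 502.3, -162. ]), array([46.3, 19.6]), 57.89, 1056) 0.06449037964519988
(array([ 502.3, -161.5]), array([64.1, 52.7]), -32.12, 2286)
```

Request:
{"op": "carry_out", "data": {
  "moves": [
    [0,0,25,0,0,0],
    [0,0,25,0,0,0],
    [0,0,25,0,0,0],
    [0,0,25,0,0,0]
  ]
}}

```text
clock: 3.5
tool_pos: [0.503, -0.1577, 0.1074]
orientation: [-1.52, 2.75, -0.0]
contact_force: [1.3, 0.1, 0.0]
width: 0.0856
grip_force: 0.0
```

Request:
{"op": "carry_out", "data": {
  "moves": [
    [2.3,-0.7,18,0,0,0],
    [0,0,18,0,0,0],
    [0,0,18,0,0,0],
    [0,0,17,0,0,0],
    [0,0,0,0,0,0]
  ]
}}

```text
clock: 4.0
tool_pos: [0.5006, -0.1598, 0.0346]
orientation: [1.517, -2.747, -0.004]
contact_force: [-0.6, -0.1, 0.2]
width: 0.0857
grip_force: 0.0
```

Request:
{"op": "carry_out", "data": {
  "moves": [
    [0,0,0,0,0,0],
    [0,0,0,0,0,0],
    [0,0,0,0,0,0],
    [0,0,0,0,0,0],
    [0,0,0,0,0,0]
  ],
  "claw": 1,
  "squeeze": 40
}}

```text
clock: 4.5
tool_pos: [0.503, -0.1602, 0.0381]
orientation: [-1.517, 2.75, -0.002]
contact_force: [-0.0, -0.4, 1.4]
width: 0.0182
grip_force: 39.0
```

Request:
{"op": "carry_out", "data": {
  "moves": [
    [0,0,0,0,0,0],
    [0,0,0,0,0,0],
    [0,0,0,0,0,0],
    [0,0,0,0,0,0],
    [0,0,0,0,0,0]
  ]
}}

```text
clock: 5.0
tool_pos: [0.503, -0.1602, 0.038]
orientation: [-1.517, 2.75, -0.002]
contact_force: [1.4, -0.8, 4.5]
width: 0.018
grip_force: 39.4
```

Request:
{"op": "carry_out", "data": {
  "moves": [
    [0,0,-15,0,0,0],
    [0,0,-30,0,0,0],
    [0,0,-45,0,0,0],
    [0,0,-45,0,0,0],
    [0,0,-35,0,0,0]
  ]
}}

```text
clock: 5.5
tool_pos: [0.5017, -0.16, 0.2099]
orientation: [1.517, -2.751, -0.001]
contact_force: [0.1, 0.3, -2.6]
width: 0.0183
grip_force: 39.4
```

Request:
{"op": "carry_out", "data": {
  "moves": [
    [0,0,-10,0,0,0],
    [0,0,0,0,0,0],
    [0,0,0,0,0,0]
  ]
}}

```text
clock: 5.8
tool_pos: [0.5016, -0.1595, 0.2151]
orientation: [1.516, -2.749, -0.004]
contact_force: [-0.3, 0.5, -2.8]
width: 0.0181
grip_force: 39.4
```

```bash
python3 - <<'E'
from h import *
from cell import snapshot,monitor
go([.536,.2425,.218],13.3)
o=monitor.get_obs(); R=Ro.from_rotvec(o["orientation"])
s=snapshot("wrist"); cv2.imwrite("pics/w2.png",s["pixels"][:,:,::-1])
P=R.inv().apply((pts(s)-o["tool_pos"]).reshape(-1,3)).reshape(400,640,3)*1000
np.save("P2.npy",P); np.savez("w2.npz",**s)
s=snapshot("top"); cv2.imwrite("pics/t2.png",s["pixels"][130:330,250:550,::-1].repeat(2,0).repeat(2,1)); np.savez("t2.npz",**s)
E
```

```text
t 5.8 pos [ 0.5016 -0.1595  0.2151] w 0.0181 F [-0.3  0.5 -2.8] j6 -0.637
shift [-358.4  185.4   -2.6]
turn [ 8.0000e-04 -4.8000e-03  2.3466e+00]
turn [ 3.90e-03  6.00e-04 -7.95e-01]
```

View pics/w2.png

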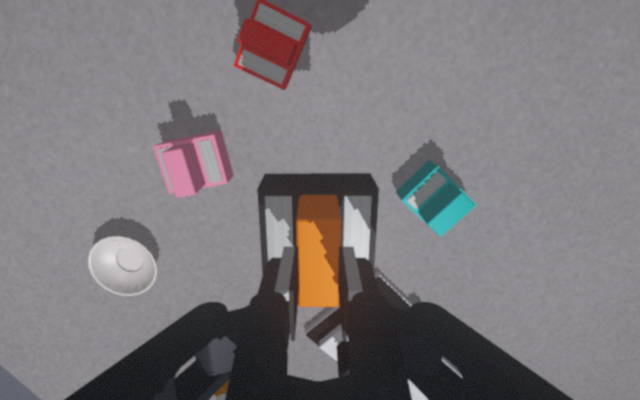

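The wrist view shows the stage hanging square in the grip, with its rib at columns 297–341. Next I measure it in the tool frame.

```bash
python3 - <<'E'
from h import *
P=np.load("P2.npy"); s=dict(np.load("w2.npz")); v,u=np.mgrid[:400,:640]
roi=(u>250)&(u<390)&(v>165)&(v<320)
o=mask(s,5,22,100,30)&roi; 
def st(n,m): 
    q=P[m]; print(n,len(q)); 
    if len(q): print(np.percentile(q,[1,50,99],axis=0).round(1).tolist())
st("rib all",o); st("rib top",o&(abs(P[...,2]-np.percentile(P[o][:,2],20))<3))
b=roi&~o&(P[...,2]>2)&(P[...,2]<14); st("block top",b)
q=P[b]; A=np.c_[q[:,:2],np.ones(len(q))]; print("blocktop plane",np.linalg.lstsq(A,q[:,2],rcond=None)[0])
q=P[o]; q=q[abs(q[:,2]-np.percentile(q[:,2],20))<3]; print(cv2.minAreaRect(q[:,:2].astype(np.float32)))
t=dict(np.load("t2.npz")); z=pts(t)[...,2]; o=mask(t,5,20,120,60)&(z>.1); print("top orange",o.sum(), np.median(z[o]) if o.any() else 0)
E
```

```text
rib all 4917
[[-20.6, -12.3, -42.0], [9.2, -0.4, -26.5], [24.6, 9.3, 7.5]]
rib top 3707
[[-20.5, -9.5, -28.1], [4.1, 0.1, -26.6], [24.2, 9.2, -24.8]]
block top 5550
[[-16.6, -32.0, 4.6], [12.4, -1.4, 6.5], [27.4, 31.3, 13.1]]
blocktop plane [0.04742891 0.00847453 6.29652174]
((1.3664474487304688, -0.057120323181152344), (19.99526596069336, 46.57683563232422), 89.83943176269531)
top orange 12 1.0447429291200698
```

Request:
{"op": "carry_out", "data": {
  "moves": [
    [-15,9,0,0,0,0],
    [-28,16.7,0,0,0,0],
    [-38,22.7,0,0,0,0],
    [-38,22.7,0,0,0,0],
    [-38,22.7,0,0,0,0]
  ]
}}

```text
clock: 6.4
tool_pos: [0.506, 0.0242, 0.2157]
orientation: [1.515, -2.749, -0.001]
contact_force: [0.9, 0.0, -2.1]
width: 0.0182
grip_force: 39.4
```

Request:
{"op": "carry_out", "data": {
  "moves": [
    [-38,22.7,0,0,0,0],
    [-38,22.7,0,0,0,0],
    [-38,22.7,0,0,0,0],
    [-38,22.7,0,0,0,0],
    [-38,22.7,0,0,0,0]
  ]
}}

```text
clock: 6.9
tool_pos: [0.5114, 0.2456, 0.2156]
orientation: [1.516, -2.748, 0.001]
contact_force: [0.9, -1.0, -1.4]
width: 0.018
grip_force: 39.4
```

Request:
{"op": "carry_out", "data": {
  "moves": [
    [-38,22.7,0,0,0,0],
    [-27,16.1,0,0,0,0],
    [-13,7.5,0,0,0,0],
    [0,0,0,0,0,-0.1],
    [0,0,0,0,0,-0.14]
  ]
}}

```text
clock: 7.4
tool_pos: [0.5144, 0.3346, 0.2154]
orientation: [1.84, -2.542, 0.001]
contact_force: [1.2, -0.2, -1.8]
width: 0.018
grip_force: 39.4
```

Request:
{"op": "carry_out", "data": {
  "moves": [
    [0,0,0,0,0,-0.14],
    [0,0,0,0,0,-0.14],
    [0,0,0,0,0,-0.14],
    [0,0,0,0,0,-0.135],
    [0,0,0,0,0,0]
  ]
}}

```text
clock: 7.9
tool_pos: [0.5146, 0.334, 0.2161]
orientation: [2.463, -1.947, -0.0]
contact_force: [-1.1, -0.5, -1.4]
width: 0.0181
grip_force: 39.4
```

Request:
{"op": "carry_out", "data": {
  "moves": [
    [0,0,20,0,0,0],
    [0,0,30,0,0,0],
    [0,0,15,0,0,0],
    [0,0,0,0,0,0],
    [0,0,0,0,0,0]
  ]
}}

```text
clock: 8.4
tool_pos: [0.5152, 0.3345, 0.153]
orientation: [-2.462, 1.951, -0.002]
contact_force: [-0.6, -0.6, -1.1]
width: 0.0179
grip_force: 39.5
```

```bash
python3 - <<'E'
from h import *
from cell import snapshot,monitor
go([.536,.2425,.150],13.3)
o=monitor.get_obs(); R=Ro.from_rotvec(o["orientation"])
s=snapshot("wrist"); cv2.imwrite("pics/w3.png",s["pixels"][:,:,::-1])
np.savez("w3.npz",p=o["tool_pos"],rv=o["orientation"],**s)
E
```

```text
t 8.4 pos [0.5152 0.3345 0.153 ] w 0.0179 F [-0.6 -0.6 -1.1] j6 -0.671
shift [94.3  0.8  3.1]
turn [-1.2000e-03  1.0000e-03  3.1402e+00]
turn [-0.0006 -0.0008 -0.0014]
```

View pics/w3.png

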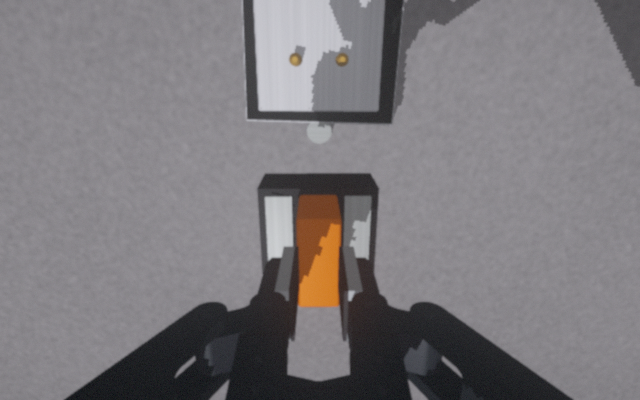

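The wrist view shows the pegs at (295,59) and (342,59), the plate's near edge at about row 112, and the stage held square below them.

```bash
python3 - <<'E'
from h import *
s=dict(np.load("w3.npz")); R=Ro.from_rotvec(s["rv"]); v,u=np.mgrid[:400,:640]
tf=lambda X: R.inv().apply(X-s["p"])*1000
P=pts(s); T=tf(P.reshape(-1,3)).reshape(400,640,3)
g=mask(s,10,32,110,40)&(v<100)&(v>40)
n,l,st,c=cv2.connectedComponentsWithStats(g.astype(np.uint8)); cs=[]
for i in range(1,n):
    if st[i,4]>20: print(st[i],c[i],"zmax",P[l==i][:,2].max().round(4)); cs.append(c[i])
for z in (.031,.034,.038): 
    q=cast(s,np.array(cs),z); print(z,tf(q).round(1).tolist(),"mid",tf(q).mean(0).round(1),"ang",np.degrees(np.arctan2(*(q[1]-q[0])[1::-1])))
pl=(s["pixels"].max(2)>75)&(u>250)&(u<392)&(v<116)&(abs(P[...,2]-.024)<.006)
print("plate z",np.median(P[pl][:,2]))
uv=[]
for uu in range(265,375,5):
    col=s["pixels"][80:120,uu].mean(1); k=np.argmin(np.diff(col)); uv.append([uu,80+k+.5])
e=tf(cast(s,np.array(uv,float),.024)); print("edge x",np.median(e[:,0]),"slope",np.polyfit(e[:,1],e[:,0],1))
o=mask(s,5,22,100,30)&(v>180)&(u>250)&(u<390); q=T[o]; q=q[abs(q[:,2]+26.5)<3]; print("rib",cv2.minAreaRect(q[:,:2].astype(np.float32)))
print("slope",np.linalg.lstsq(np.c_[q[:,:2],np.ones(len(q))],q[:,2],rcond=None)[0])
E
```

```text
[337  55  10   8  63] [341.47619048  58.74603175] zmax 0.3193
[291  56   8   9  51] [294.35294118  59.64705882] zmax 0.0398
0.031 [[95.2, 18.1, 122.1], [94.5, -18.3, 122.1]] mid [ 9.490e+01 -1.000e-01  1.221e+02] ang 14.217954945842784
0.034 [[95.1, 17.9, 119.1], [94.4, -18.2, 119.1]] mid [ 9.470e+01 -1.000e-01  1.191e+02] ang 14.217954945842784
0.038 [[94.9, 17.7, 115.1], [94.3, -17.9, 115.1]] mid [ 9.460e+01 -1.000e-01  1.151e+02] ang 14.217954945842784
plate z 0.024601136560815428
edge x 54.54903480925984 slope [-6.73804540e-03  5.47644697e+01]
rib ((1.5742301940917969, 0.33292484283447266), (46.91474914550781, 19.755151748657227), 0.4258815050125122)
slope [ 7.72446872e-03  1.09294087e-02 -2.66486832e+01]
```

```bash
python3 - <<'E'
from h import *
s=dict(np.load("w3.npz")); R=Ro.from_rotvec(s["rv"]); print(R.inv().apply(-s["R"].T@s["t"]-s["p"])*1000)
E
```

```text
[ 8.40640666e+01  6.39379686e-02 -1.66164567e+02]
```

Request:
{"op": "carry_out", "data": {
  "moves": [
    [18,0,0,0,0,0],
    [25,0,0,0,0,0],
    [25,-0.2,0,0,0,0],
    [18,0,0,0,0,0],
    [7.2,0,0,0,0,0]
  ]
}}

```text
clock: 8.95
tool_pos: [0.5372, 0.2424, 0.1536]
orientation: [-2.46, 1.951, -0.001]
contact_force: [-1.0, -0.0, -2.1]
width: 0.0179
grip_force: 39.5
```

Request:
{"op": "carry_out", "data": {
  "moves": [
    [0,0,15,0,0,0],
    [0,0,22,0,0,0],
    [0,0,20,0,0,0],
    [0,0,10,0,0,0],
    [0,0,0,0,0,0]
  ]
}}

```text
clock: 9.45
tool_pos: [0.5353, 0.2439, 0.0828]
orientation: [2.461, -1.946, -0.002]
contact_force: [0.2, -0.4, -2.1]
width: 0.018
grip_force: 39.5
```

```bash
python3 - <<'E'
from h import *
from cell import snapshot
go([.536,.2425,.0615],13.3)
s=snapshot("side"); cv2.imwrite("pics/s4.png",cv2.resize(s["pixels"][120:260,180:380,::-1],None,fx=4,fy=4))
E
```

```text
t 9.45 pos [0.5353 0.2439 0.0828] w 0.018 F [ 0.2 -0.4 -2.1] j6 -0.535
shift [ 1.5 -0.5 21.3]
turn [ 2.3000e-03  5.7000e-03 -3.1412e+00]
turn [ 0.0036 -0.0014  0.0004]
```

View pics/s4.png

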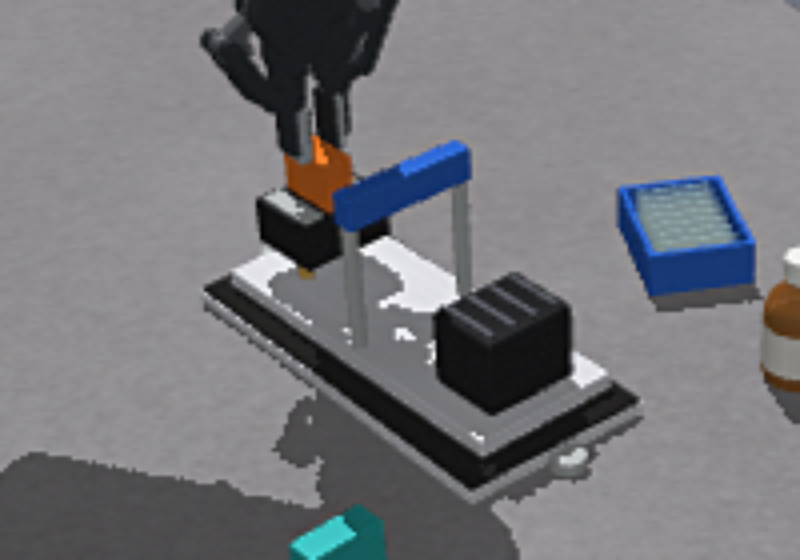

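The side view shows the stage level just above the pegs, with one peg visible beneath it at (305,272), and clear of the arch. I let it settle and descend.

Request:
{"op": "carry_out", "data": {
  "moves": [
    [0,0,0,0,0,0],
    [0,0,0,0,0,0],
    [0,0,0,0,0,0]
  ]
}}

```text
clock: 9.8
tool_pos: [0.5368, 0.2444, 0.0862]
orientation: [-2.463, 1.948, -0.001]
contact_force: [0.7, 1.3, -1.8]
width: 0.0178
grip_force: 39.5
```

Request:
{"op": "carry_out", "data": {
  "moves": [
    [0,0,2,0,0,0],
    [0,0,2,0,0,0],
    [0,0,2,0,0,0],
    [0,0,2,0,0,0],
    [0,0,0,0,0,0]
  ]
}}

```text
clock: 10.3
tool_pos: [0.5362, 0.2439, 0.0768]
orientation: [2.463, -1.949, -0.0]
contact_force: [0.1, 0.1, -2.4]
width: 0.0179
grip_force: 39.5
```

Request:
{"op": "carry_out", "data": {
  "moves": [
    [0,0,1.5,0,0,0],
    [0,0,1.5,0,0,0],
    [0,0,1,0,0,0],
    [0,0,1,0,0,0],
    [0,0,0,0,0,0]
  ]
}}

```text
clock: 10.8
tool_pos: [0.5364, 0.244, 0.0721]
orientation: [2.463, -1.949, -0.0]
contact_force: [0.1, -0.8, -2.1]
width: 0.0181
grip_force: 39.5
```

Request:
{"op": "carry_out", "data": {
  "moves": [
    [0,0,1,0,0,0],
    [0,0,1,0,0,0],
    [0,0,1,0,0,0],
    [0,0,1,0,0,0],
    [0,0,0,0,0,0]
  ]
}}

```text
clock: 11.3
tool_pos: [0.5363, 0.244, 0.068]
orientation: [2.463, -1.949, -0.0]
contact_force: [-0.7, 0.3, -2.1]
width: 0.018
grip_force: 39.5
```

Request:
{"op": "carry_out", "data": {
  "moves": [
    [0,0,1,0,0,0],
    [0,0,1,0,0,0],
    [0,0,1,0,0,0],
    [0,0,1,0,0,0],
    [0,0,0,0,0,0]
  ]
}}

```text
clock: 11.8
tool_pos: [0.5363, 0.244, 0.064]
orientation: [2.463, -1.949, -0.0]
contact_force: [-0.1, -0.6, -2.4]
width: 0.0179
grip_force: 39.5
```

Request:
{"op": "carry_out", "data": {
  "moves": [
    [0,0,0.7,0,0,0],
    [0,0,0.7,0,0,0],
    [0,0,0.6,0,0,0],
    [0,0,0,0,0,0],
    [0,0,0,0,0,0]
  ]
}}

```text
clock: 12.3
tool_pos: [0.5364, 0.244, 0.0623]
orientation: [2.464, -1.949, 0.0]
contact_force: [0.2, -0.0, -2.6]
width: 0.0183
grip_force: 39.5
```

Request:
{"op": "carry_out", "data": {
  "moves": [
    [0,0,0.6,0,0,0],
    [0,0,0.6,0,0,0],
    [0,0,0,0,0,0]
  ]
}}

```text
clock: 12.6
tool_pos: [0.5369, 0.2442, 0.0619]
orientation: [-2.463, 1.949, -0.001]
contact_force: [-0.2, 0.2, 2.9]
width: 0.0178
grip_force: 40.0
```

Seated, with about 5 N of contact. Releasing.

Request:
{"op": "carry_out", "data": {
  "moves": [
    [0,0,0,0,0,0],
    [0,0,0,0,0,0],
    [0,0,0,0,0,0],
    [0,0,0,0,0,0],
    [0,0,0,0,0,0]
  ],
  "claw": -1
}}

```text
clock: 13.1
tool_pos: [0.5364, 0.244, 0.061]
orientation: [2.463, -1.949, 0.0]
contact_force: [-0.3, -0.1, 0.4]
width: 0.0849
grip_force: 0.0
```

Request:
{"op": "carry_out", "data": {
  "moves": [
    [0,0,-10,0,0,0],
    [0,0,-30,0,0,0],
    [0,0,-45,0,0,0],
    [0,0,-45,0,0,0],
    [0,0,-10,0,0,0]
  ]
}}

```text
clock: 13.6
tool_pos: [0.5386, 0.2445, 0.209]
orientation: [-2.456, 1.944, -0.007]
contact_force: [-0.1, 0.6, 1.8]
width: 0.0853
grip_force: 0.0
```

Request:
{"op": "carry_out", "data": {
  "moves": [
    [-20,0,0,0,0,0],
    [-30,0,0,0,0,0],
    [-10,0,0,0,0,0],
    [0,0,0,0,0,0]
  ]
}}

```text
clock: 14.0
tool_pos: [0.5223, 0.3034, 0.2012]
orientation: [2.465, -1.947, 0.0]
contact_force: [0.6, -0.1, 0.6]
width: 0.0856
grip_force: 0.0
```

```bash
python3 - <<'E'
from h import *
from cell import snapshot,monitor
o=monitor.get_obs(); go([.5555,.1595,.2],103.5)
s=snapshot("wrist"); cv2.imwrite("pics/w5.png",s["pixels"][:,:,::-1]); np.savez("w5.npz",p=o["tool_pos"],rv=o["orientation"],**s)
P=pts(s); z=P[...,2]; v,u=np.mgrid[:400,:640]
r=mask(s,5,22,100,40)&(z>.07)&(z<.1); print("rib",rect(s,r,.088),np.median(z[r]))
b=mask(s,100,130,100,30)&(z>.122)&(z<.137); n,l,st,c=cv2.connectedComponentsWithStats(b.astype(np.uint8)); print(st)
print("bar",rect(s,l==1+np.argmax(st[1:,4]),.129))
E
```

```text
t 14.0 pos [0.5223 0.3034 0.2012] w 0.0856 F [ 0.6 -0.1  0.6] j6 -0.624
shift [147.7   1.    1.2]
turn [-1.0000e-04 -3.0000e-04  1.5689e+00]
turn [ 3.0000e-04 -1.0000e-04 -1.5727e+00]
rib (array([537.1, 242.8]), array([44.8, 19.5]), -76.0, 1525) 0.08859050375383022
[[     0      0    640    400 256000]]Traceback (most recent call last):
  File "<stdin>", line 8, in <module>
    return _wrapfunc(a, 'argmax', axis=axis, out=out, **kwds)
    return bound(*args, **kwds)
ValueError: attempt to get argmax of an empty sequence
```

View pics/w5.png

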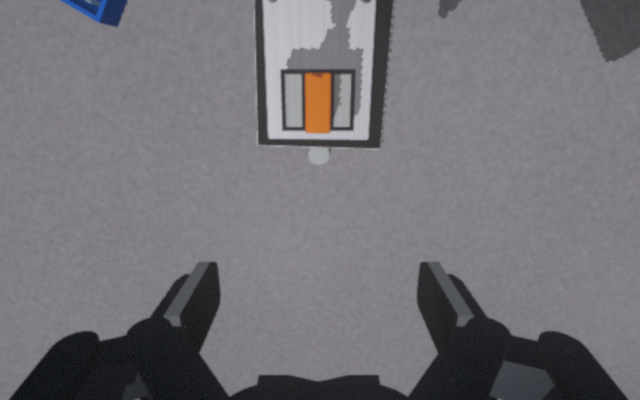

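The stage is seated, with its rib at (317,102) and rib top at 0.0886 m against 0.088 expected. I move towards the bar and measure it on the way.

Request:
{"op": "carry_out", "data": {
  "moves": [
    [25,0,0,0,0,0],
    [30,0,0,0,0,0],
    [30,1,0,0,0,0],
    [10,0,0,0,0,0],
    [0,0,0,0,0,0]
  ]
}}

```text
clock: 14.55
tool_pos: [0.544, 0.2079, 0.2017]
orientation: [-2.46, 1.952, -0.001]
contact_force: [-0.2, 0.6, 0.7]
width: 0.0857
grip_force: 0.0
```

```bash
python3 - <<'E'
from h import *
from cell import snapshot,monitor
o=monitor.get_obs(); s=snapshot("wrist"); P=pts(s); z=P[...,2]
b=mask(s,100,130,100,30)&(z>.122)&(z<.137); n,l,st,c=cv2.connectedComponentsWithStats(b.astype(np.uint8)); print(st)
print("bar",rect(s,l==1+np.argmax(st[1:,4]),.129))
go([.556,.160,.2],103.7)
E
```

```text
[[     0      0    640    400 252797]
 [   251    114    134     25   3203]]
bar (array([555.8, 158.8]), array([91.1, 16.2]), 13.12, 3203)
t 14.6 pos [0.5438 0.2089 0.2014] w 0.085 F [ 0.3 -0.3 -0.6] j6 -0.481
shift [50.4 -0.7  1.4]
turn [-3.000e-04  5.000e-04  1.562e+00]
turn [-5.0000e-04 -3.0000e-04 -1.5796e+00]
```

Request:
{"op": "carry_out", "data": {
  "moves": [
    [20,0,0,0,0,0],
    [21,-0.5,0,0,0,0],
    [10,0,0,0,0,0],
    [0,0,0,0,0,-0.12],
    [0,0,0,0,0,-0.14]
  ]
}}

```text
clock: 15.1
tool_pos: [0.5557, 0.1606, 0.201]
orientation: [2.699, -1.607, -0.0]
contact_force: [0.3, -1.0, 0.1]
width: 0.0853
grip_force: 0.0
```

Request:
{"op": "carry_out", "data": {
  "moves": [
    [0,0,0,0,0,-0.14],
    [0,0,0,0,0,-0.14],
    [0,0,0,0,0,-0.14],
    [0,0,0,0,0,-0.14],
    [0,0,0,0,0,-0.14]
  ]
}}

```text
clock: 15.6
tool_pos: [0.5556, 0.1611, 0.201]
orientation: [3.087, -0.582, -0.0]
contact_force: [-0.1, 0.5, 0.4]
width: 0.0854
grip_force: 0.0
```

Request:
{"op": "carry_out", "data": {
  "moves": [
    [0,0,0,0,0,-0.14],
    [0,0,0,0,0,-0.14],
    [0,0,0,0,0,-0.14],
    [0,0,0,0,0,-0.14],
    [0,0,0,0,0,-0.054]
  ]
}}

```text
clock: 16.1
tool_pos: [0.5556, 0.1611, 0.2009]
orientation: [-3.119, -0.377, 0.0]
contact_force: [0.5, 0.5, -0.1]
width: 0.0853
grip_force: 0.0
```

Request:
{"op": "carry_out", "data": {
  "moves": [
    [0,0,0,0,0,0],
    [0,0,0,0,0,0]
  ]
}}

```text
clock: 16.3
tool_pos: [0.5556, 0.1607, 0.201]
orientation: [3.12, 0.367, -0.0]
contact_force: [0.5, 0.1, 0.1]
width: 0.0855
grip_force: 0.0
```

```bash
python3 - <<'E'
from h import *
go([.5558,.1593,.099],103.4)
E
```

```text
t 16.3 pos [0.5556 0.1607 0.201 ] w 0.0855 F [0.5 0.1 0.1] j6 1.177
shift [ -0.2   1.4 102. ]
turn [-2.0000e-04  1.0000e-04 -3.1415e+00]
turn [0.     0.0001 0.0001]
```

Request:
{"op": "carry_out", "data": {
  "moves": [
    [0,1.3,15,0,0,0],
    [0,0,25,0,0,0],
    [0,0,25,0,0,0],
    [0,0,22,0,0,0],
    [0,0,15,0,0,0]
  ]
}}

```text
clock: 16.8
tool_pos: [0.5549, 0.1585, 0.0959]
orientation: [3.119, 0.367, -0.005]
contact_force: [0.3, -1.6, -0.2]
width: 0.0854
grip_force: 0.0
```

Request:
{"op": "carry_out", "data": {
  "moves": [
    [0,0,0,0,0,0],
    [0,0,0,0,0,0],
    [0,0,0,0,0,0]
  ]
}}

```text
clock: 17.1
tool_pos: [0.5568, 0.1592, 0.1006]
orientation: [-3.119, -0.368, -0.004]
contact_force: [0.4, 1.1, -0.0]
width: 0.0856
grip_force: 0.0
```

Request:
{"op": "carry_out", "data": {
  "moves": [
    [0,0,0,0,0,0],
    [0,0,0,0,0,0],
    [0,0,0,0,0,0],
    [0,0,0,0,0,0],
    [0,0,0,0,0,0]
  ],
  "claw": 0.6,
  "squeeze": 30
}}

```text
clock: 17.6
tool_pos: [0.556, 0.1591, 0.0991]
orientation: [-3.12, -0.369, -0.0]
contact_force: [-0.4, 1.9, 0.7]
width: 0.0171
grip_force: 0.9
```

Request:
{"op": "carry_out", "data": {
  "moves": [
    [0,0,0,0,0,0],
    [0,0,0,0,0,0],
    [0,0,0,0,0,0],
    [0,0,0,0,0,0],
    [0,0,0,0,0,0]
  ],
  "claw": 1
}}

```text
clock: 18.1
tool_pos: [0.556, 0.1593, 0.0993]
orientation: [-3.119, -0.369, -0.001]
contact_force: [-1.9, 4.3, 1.3]
width: 0.0147
grip_force: 30.4
```

Request:
{"op": "carry_out", "data": {
  "moves": [
    [0,0,0,0,0,0],
    [0,0,0,0,0,0],
    [0,0,0,0,0,0],
    [0,0,0,0,0,0]
  ],
  "squeeze": 110
}}

```text
clock: 18.5
tool_pos: [0.5561, 0.1592, 0.0996]
orientation: [-3.12, -0.369, -0.001]
contact_force: [-4.8, 2.8, 5.5]
width: 0.0116
grip_force: 108.0
```

Request:
{"op": "carry_out", "data": {
  "moves": [
    [0,0,-1,0,0,0],
    [0,0,-2,0,0,0],
    [0,0,-3,0,0,0],
    [0,0,-2,0,0,0],
    [0,0,-1,0,0,0]
  ]
}}

```text
clock: 19.0
tool_pos: [0.5557, 0.1585, 0.1073]
orientation: [3.119, 0.368, -0.003]
contact_force: [0.1, -0.9, -8.4]
width: 0.0118
grip_force: 107.9
```

```bash
python3 - <<'E'
from h import *
from cell import snapshot
s=snapshot("side"); cv2.imwrite("pics/s6.png",cv2.resize(s["pixels"][120:260,180:380,::-1],None,fx=4,fy=4))
E
```

```text
(no output)
```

View pics/s6.png

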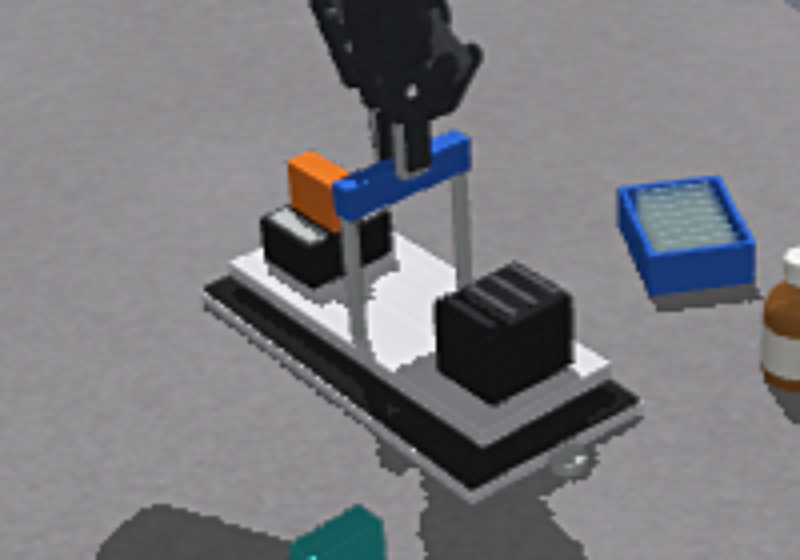

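The side view shows the carrier level just above the dock, with the stage seated at (320,230). The wrist carries about 8 N, which is the full weight. I keep lifting.

Request:
{"op": "carry_out", "data": {
  "moves": [
    [0,0,-3,0,0,0],
    [0,0,-6,0,0,0],
    [0,0,-8,0,0,0],
    [0,0,-8,0,0,0],
    [0,0,-8,0,0,0]
  ]
}}

```text
clock: 19.55
tool_pos: [0.5562, 0.1591, 0.1423]
orientation: [-3.12, -0.369, -0.001]
contact_force: [-0.5, 0.7, -7.1]
width: 0.0115
grip_force: 107.9
```

Request:
{"op": "carry_out", "data": {
  "moves": [
    [0,0,-8,0,0,0],
    [0,0,-8,0,0,0],
    [0,0,-8,0,0,0],
    [0,0,-8,0,0,0],
    [0,0,-8,0,0,0]
  ]
}}

```text
clock: 20.05
tool_pos: [0.556, 0.159, 0.1817]
orientation: [3.12, 0.369, -0.0]
contact_force: [0.1, -1.0, -8.2]
width: 0.0117
grip_force: 107.9
```

Request:
{"op": "carry_out", "data": {
  "moves": [
    [0,0,-8,0,0,0],
    [0,0,-6,0,0,0],
    [0,0,-3,0,0,0],
    [0,0,-1,0,0,0],
    [0,0,0,0,0,0]
  ]
}}

```text
clock: 20.55
tool_pos: [0.5559, 0.159, 0.1989]
orientation: [3.12, 0.369, -0.001]
contact_force: [1.2, 0.8, -8.3]
width: 0.0115
grip_force: 107.9
```

Request:
{"op": "carry_out", "data": {
  "moves": [
    [0,0,0,0,0,0],
    [0,0,0,0,0,0],
    [0,0,0,0,0,0],
    [0,0,0,0,0,0],
    [0,0,0,0,0,0]
  ]
}}

```text
clock: 21.05
tool_pos: [0.556, 0.159, 0.1991]
orientation: [3.12, 0.369, -0.0]
contact_force: [-0.7, -0.3, -7.6]
width: 0.0118
grip_force: 107.9
```

```bash
python3 - <<'E'
from h import *
from cell import snapshot
s=snapshot("side"); cv2.imwrite("pics/s7.png",cv2.resize(s["pixels"][60:260,180:420,::-1],None,fx=3,fy=3))
E
```

```text
(no output)
```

View pics/s7.png

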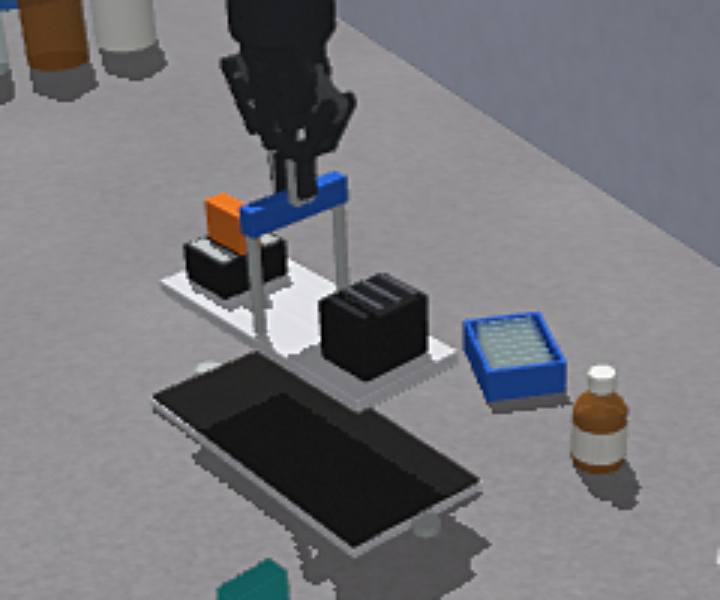

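The side view shows the carrier held level about 10 cm above the dock, with the stage seated at (235,255). I hand the job in.

```bash
python3 -c "
from cell import ticket
print(ticket.finish_job())"
```

```text
the job is handed in; nothing more can be done
None
```

The stage is seated on both pegs and the carrier is held still and level about 10 cm above the dock; I handed the job in at about 21 s of the 56 s allowed, and no verdict came back.

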